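# Push a label holder home behind the sprung lip of a shelf-edge bay and hold it

### The arm

A 6-joint arm with a two-finger parallel gripper is mounted at the origin on a cart in front of the work surface, level with it; the furniture and walls round the work are solid. World frame = base frame: x ahead of the robot, y to its left, z up, the work surface at z = 0. Lengths are in m, angles in rad, forces in N, time in s.
With the tool pointing down it reaches from about 0.35 to 0.975 m from the base axis. Payload 4.9 kg.
Tool frame: the origin (TCP) lies on the front face of the gripper's body, between the roots of the fingers; the fingertips stand ctrl.finger_overhang ahead of it and the grasp point (between the pads) lies 54 mm ahead of it (ctrl.finger_overhang is the distance from the TCP to the fingertips, in m); z points along the fingers, y is the line along which they close (so a half turn about z gives the same grasp; the last joint's range is limited). The gripper opens to 85 mm and grips with 20 to 120 N. Pads are 22 mm wide; open, the fingers measure 114 mm over their backs; the gripper's body (76 mm by 85 mm) begins 54 mm behind the grasp point. The pads swing forward as they close: fully open they stand 13 mm farther back than shut.
Start: joints at [1.009, 0.053, 1.613, -0, 1.476, -0.119], TCP at [0.268, 0.565, 0.304] pointing down, gripper open.
Joint ranges: [-3.01, 3.01], [-1.01, 2.22], [0.06, 2.58], [-1.02, 4.17], [0.09, 2.62], [-3.14, 3.14]. Speed limits (rad/s): [2.57, 2.57, 3.14, 3.14, 3.14, 3.14].

### API

Orientations are given as a rotation vector (axis times angle).
In Python, from station import ctrl, vision gives the robot as it stands. The module is installed in compiled form; this text tells all that it offers.
- The arm moves only by the tool drive_tool, never from a script. Its argument "rows" is a list of rows, each a list of 2 entries, a list of its own where there are three numbers: the shift along the tool's x, y, z in m, then the turn about the tool's z in rad. A call has 1 to 10 rows; each row shifts and turns the commanded pose from where the row before left it, along the tool's axes as they then stand; what a row does not reach is not made up. A row lasts 1/10 s, in which the tool goes at most 50 mm and 8.59 degrees, less where a joint would pass 70% of its speed; a pose out of reach is approached as far as the arm can. A call with a gripper value outside its range is refused whole. "jaw" is the closure, from 0 (fully open) to 1 (shut), set as the call begins (left out, the last holds). The fingers move at their own pace and stop on an object; "grip_force" is the grip in N (left out, the last holds). Time passes only in rows, so rows that do not move let the fingers close. It gives the time, the measured TCP pose, the force, the opening and the grip force at its end, in the units of the state.
- ctrl.get_obs(): the state, without advancing time (a new reading comes with each control period).
- vision.get_image(name): name is "scene" or "top" or "wrist"; returns a dict with "image" (400x640x3 uint8, blue, green, red), "vertical_fov" (degrees; the focal length in pixels is half the picture's height over the tangent of half this angle, whatever the lens; pixels are square), "cx", "cy" (the principal point, pixels), "R" (3x3) and "t" (3): a world point X has camera coordinates R X + t. Camera axes: x right, y down, z forward; pixel columns grow to the right and rows downward; lengths in m; the calibration is good to about 2 mm. A picture is of the moment at which its call begins. There is no depth.
- ctrl.finish_job(): hands the job in; it is judged then, once.
The state is a dict: "t": time; "q": joint angles; "dq": joint speeds; "effort": joint torques, N m; "tool_pos": TCP position; "tool_rot": TCP orientation; "contact_force": force on the tool from outside, world axes, zero at the start; "wrist_torque": the same for the moment, N m; "opening": finger opening in m; "grip_force": force on a finger pad.
Only numpy, scipy, OpenCV 4.12 (cv2) and the standard library are available. Lean on these libraries where they do the work, as an engineer would, in place of code of your own. Each camera call takes 0.05 s, during which the arm holds its last target. There are 200 camera calls.

### The job

Take the wide label holder out of the wooden stand and slide its tongue into the empty label bay on the riser's front edge, behind the springy steel lip. Push it fully home, without ramming it, until both shoulders sit on the bay's cheeks like the holder mounted beside it. A spring strip in the slot lifts it again when it is let go, so finish still gripping it by its panel and pressing it down on its stop for a colleague to tighten the clamp screw, and leave the narrow holder, cups and pot where they are.

Things in the scene. Friction and masses are not known exactly. Their poses are not given: they have to be found in the camera images.
- wide_holder_panel (a point): Centre of the panel of the wide label holder: grey plastic, white card on both faces, loose, 50 to 100 g, upright in one of the stand's slots. Panel 84 mm wide (y), 12 thick (x), 56 high (z), front and back alike; grip it across its thickness. Its lower edge overhangs the tongue as a shoulder 12 mm long at either end, 28 mm below this point.
- wide_holder_toe (a point): Middle of the round lower edge (toe) of the wide holder's tongue, 62 mm below the panel's centre. The tongue is 60 mm wide, 5 mm thick and 34 mm long, centred under the panel. In the stand it reaches 34 mm down into a slot with about 1 mm of play; a straight lift of 40 mm frees it.
- slot_mouth (a point): Centre of the slot's mouth in the empty label bay, level with its cheek tops, 56 mm above the table. z up, y along the slot, x from the front into the riser. Holder fully home: shoulders on the cheek tops, panel centre 28 mm above this point and 0.5 mm toward +x (tongue against the back wall), upright, square to the slot.
- empty_bay: The empty label bay: fixed aluminium block 92 mm wide, 17 deep; origin under the slot at table height, axes as slot_mouth. Face of the back wall at x = +3 mm; cheeks 62.4 mm apart with inner top edges rounded 4 mm; sprung lip in front: mouth 9 mm wide, narrowing to 2 mm at 22 mm depth. Head of an open clamp screw on the +y cheek, 18 mm in front, 40 mm high.
- bay_lip (a joint): The sprung steel lip in front of the slot, hinged at its foot: 0 at rest, about 0.11 rad when the tongue is behind it; it presses the tongue against the back wall with about 2.5 N.
- bay_lift (a joint): The spring strip that forms the slot's floor: 0 at rest (30 mm below the mouth), grows downward. The toe meets it 4 mm before the shoulders seat; about 0.004 m with the holder home. It yields from 2.6 N and pushes up with about 8 N at home; unpressed it lifts the holder 4 to 5 mm.
- riser: Steel riser shelf, fixed, 130 x 200 mm, top 50 mm above the table; origin at the centre of its underside. Two label bays stand side by side, 94 mm apart, along its front (-x) edge; the empty one may be left or right, the other already carries a wide holder, fixed fully home. Two food cups stand over 60 mm behind the slots.
- label_stand: The wooden stand, fixed, 50 x 200 x 46 mm (x, y, z), origin at the centre of its underside; two slots in one line along its y, 96 mm apart, hold the wide and the narrow holder, either way round; their shoulders rest on its top.
- narrow_holder_panel (a point): Centre of the panel of the narrow label holder in the stand's other slot: panel 46 mm wide, 12 thick, 56 high, loose. Leave it there.
- cup_a: Green film food cup on the riser, 67 mm across, 32 high, loose; origin at its underside. A bystander.
- cup_b: Another such cup on the riser. A bystander.
- cup_stack: Stack of green film cups on the table, 69 mm across, 65 high, loose; origin at its underside. A bystander.
- sauce_pot: Small steel pot on the table, 68 mm across, 45 high, loose; origin at its underside. A bystander.

How it is judged:
On the way, in this order (a step that is already met when the one before it is completed fails the run):
1. the wide holder is lifted clear of the stand (panel centre over 112 mm above the table) (height (world z) of wide_holder_panel above 0.112 m), for 0.1 s.
2. its tongue is in the slot, behind the lip (panel centre under 38 mm above the mouth, within 3 mm and 0.07 rad of true) (z of wide_holder_panel in the frame of slot_mouth below 0.038 m and y of wide_holder_panel in the frame of slot_mouth between -0.003 and 0.003 m and x of wide_holder_panel in the frame of slot_mouth between -0.003 and 0.003 m and angle between the z axis of wide_holder_panel and the z axis of slot_mouth, either way round below 0.07 rad and angle between the y axis of wide_holder_panel and the y axis of slot_mouth, either way round below 0.07 rad), for 0.1 s.
At the end, for the whole second after the job is handed in: The wide holder is in the empty bay, panel centre at most 29.4 mm above the mouth (home: 28), within 3 mm of true along and across the slot and 0.07 rad of square; the lift strip is pressed over 2.8 mm; the fingers still grip the panel (grasp point inside it) (z of wide_holder_panel in the frame of slot_mouth below 0.0294 m and y of wide_holder_panel in the frame of slot_mouth between -0.003 and 0.003 m and x of wide_holder_panel in the frame of slot_mouth between -0.003 and 0.003 m and angle between the z axis of wide_holder_panel and the z axis of slot_mouth, either way round below 0.07 rad and angle between the y axis of wide_holder_panel and the y axis of slot_mouth, either way round below 0.07 rad and value of joint bay_lift above 0.0028 m and contact force between the fingers and wide_holder above 2 N and z of the grasp point in the frame of wide_holder_panel below 0.035 m and x of the grasp point in the frame of wide_holder_panel between -0.01 and 0.01 m); the arm keeps its last pose, push and grip.
It fails at once if the narrow holder disturbed (moved over 20 mm) (distance of narrow_holder_panel from where it was at the start of the episode above 0.02 m).
It fails at once if a cup, the cup stack or the pot disturbed (moved over 20 mm) (distance of any of cup_a, cup_b, cup_stack, sauce_pot from where it was at the start of the episode above 0.02 m).
It fails at once if the holder rammed into the bay (over 70 N) (contact force between wide_holder and empty_bay above 70 N).
It also fails if it takes over 38 s, if anything falls off the work surface, if the arm or the gripper's body presses on something with over 40 N, if the wrist force passes 120 N, or if a joint passes its speed limit or range.

## Working session

There is one attempt and no reset: what is moved stays moved. The work goes in short steps, Python scripts to look and compute and a tool call to move; the robot and the scene stay as the last step left them, time stands still between calls to the robot, and variables do not carry over. Pictures are saved under pics/ and viewed, at most 10 in all, crops included, and the job is handed in when it is done.

Besides the shell and the picture viewer there is one more tool, called after "Emit:" by a JSON object that holds its "name" and its "arguments", one argument or row to a line. drive_tool: Moves the arm, as the interface text tells. Its arguments: {"type":"object","properties":{"rows":{"type":"array","items":{"type":"array"}},"jaw":{"type":"number"},"grip_force":{"type":"number"}},"required":["rows"]}

```bash
mkdir -p pics; cat > h.py <<'E'
import numpy as np, cv2, pickle
from station import ctrl, vision
def snap(n,f):
    d=vision.get_image(n); cv2.imwrite(f'pics/{f}.png',d['image']); pickle.dump(d,open(f'pics/{f}.pkl','wb')); return d
def load(f): return pickle.load(open(f'pics/{f}.pkl','rb'))
def foc(d): return d['image'].shape[0]/2/np.tan(np.radians(d['vertical_fov'])/2)
def ray(d,u,v):
    r=np.array([(u-d['cx'])/foc(d),(v-d['cy'])/foc(d),1.]); return -d['R'].T@d['t'], d['R'].T@r
def atz(d,u,v,z):
    c,r=ray(d,u,v); return c+r*(z-c[2])/r[2]
def proj(d,X):
    p=d['R']@np.asarray(X,float)+d['t']; return p[:2]/p[2]*foc(d)+[d['cx'],d['cy']]
def crop(f,x0,y0,x1,y1,k):
    d=load(f); cv2.imwrite(f'pics/{f}_c{x0}_{y0}.png',cv2.resize(d['image'][y0:y1,x0:x1],None,fx=k,fy=k,interpolation=cv2.INTER_CUBIC))
E
python3 - <<'E'
from h import *
np.set_printoptions(precision=4,suppress=True)
o=ctrl.get_obs(); print(o, ctrl.finger_overhang)
ims=[]
for n in ['scene','top','wrist']:
    d=snap(n,n+'0'); print(n,d['vertical_fov'],d['cx'],d['cy'],-d['R'].T@d['t'],d['R'][2])
E
```

```text
{'t': 0.0, 'q': array([ 1.009 ,  0.0533,  1.6143,  0.    ,  1.476 , -0.119 ]), 'dq': array([ 0.0008,  0.0013,  0.001 , -0.0019,  0.0004,  0.0005]), 'effort': array([ -0.0001, -39.3706, -37.0164,  -0.0002,   0.0076,   0.    ]), 'tool_pos': array([0.2675, 0.5643, 0.3027]), 'tool_rot': array([-0.6896, -3.0643,  0.003 ]), 'contact_force': array([-0.5191,  0.4847, -0.1195]), 'wrist_torque': array([-0.02  , -0.0159, -0.011 ]), 'grip_force': 0.0, 'opening': 0.08524825749233508} 0.0726
scene 44.012250820954286 319.9068623851146 205.89882377921487 [-0.1014 -0.074   0.5798] [ 0.7512 -0.342  -0.5646]
top 56.44661454499763 321.3517308900292 204.71904705557532 [ 0.3647 -0.3649  0.9136] [ 0.2115 -0.0071 -0.9773]
wrist 64.5599614568879 324.229450864598 200.79731509232343 [0.1904 0.6009 0.3737] [ 0.2957 -0.1416 -0.9447]
```

View pics/top0.png

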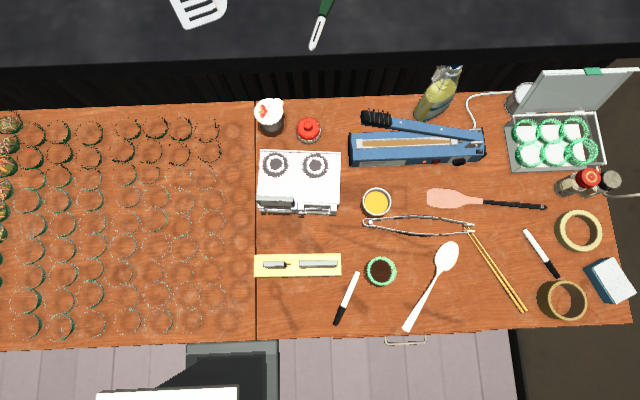

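View pics/scene0.png

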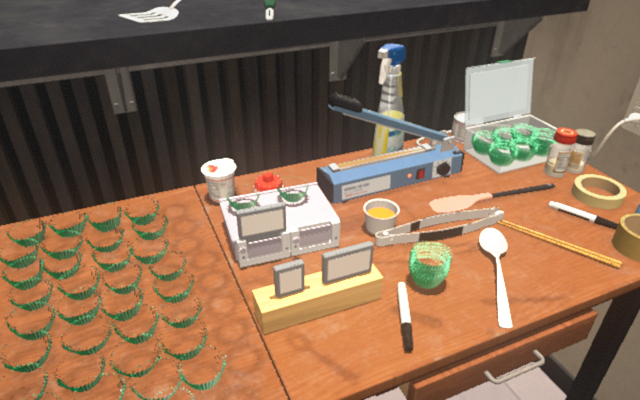

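The top view shows the stand (cols 255–341, rows 253–278) with the wide holder on its right (≈318,264). The riser is at cols 257–341, rows 150–213, with the fixed holder in its left bay (≈275,200) and the right bay (≈318,208) empty. I'll enlarge this.

```bash
python3 - <<'E'
from h import *
crop('top0',245,140,355,285,4) ; crop('scene0',215,180,395,330,4)
a=cv2.imread('pics/top0_c245_140.png');print(a.shape)
d=load('top0')
for u,v in [(255,255),(341,253),(341,277),(255,278)]: print(atz(d,u,v,.046))
E
```

```text
(580, 440, 3)
[ 0.44006522 -0.21260839  0.046     ]
[ 0.43613054 -0.41178247  0.046     ]
[ 0.38160242 -0.4088415   0.046     ]
[ 0.38776457 -0.21234467  0.046     ]
```

View pics/top0_c245_140.png

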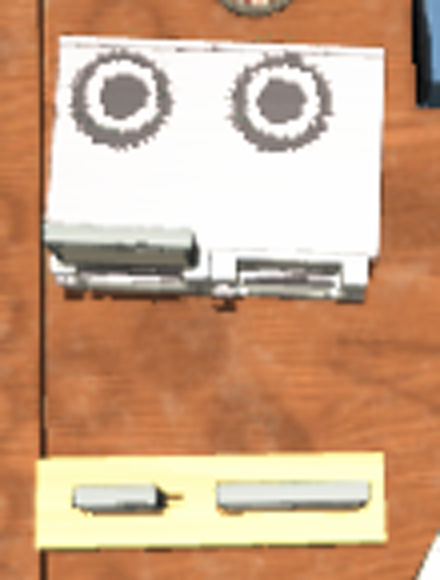

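View pics/scene0_c215_180.png

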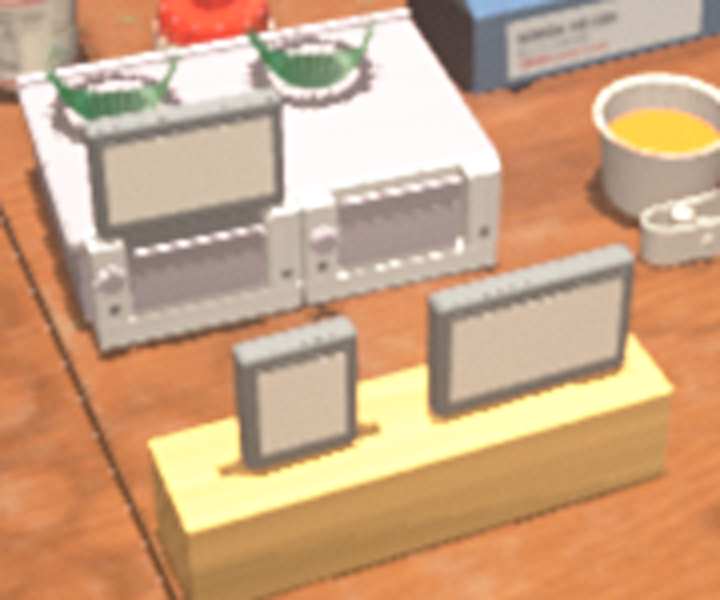

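The enlarged crops give clear corners for the stand, wide panel, riser and fixed panel. I'll fit the poses from these points.

```bash
cat >> h.py <<'E'
from scipy.optimize import least_squares
def fit(obs,x0):
    # obs: (d,(u,v),(lx,ly,z)); pose x,y,yaw
    def res(p):
        c,s=np.cos(p[2]),np.sin(p[2])
        return np.concatenate([proj(d,[p[0]+c*l[0]-s*l[1],p[1]+s*l[0]+c*l[1],l[2]])-uv for d,uv,l in obs])
    r=least_squares(res,x0,loss='soft_l1'); return r.x, r.fun.reshape(-1,2)
E
python3 - <<'E'
from h import *
np.set_printoptions(precision=4,suppress=True)
T,S=load('top0'),load('scene0')
t=lambda u,v:np.array([u/4+245,v/4+140])-.375; s=lambda u,v:np.array([u/4+215,v/4+180])-.375
def show(n,o,x0):
    p,r=fit(o,x0);print(n,p);print(r.round(1).tolist());return p
B=lambda hx,hy,z:[(hx,hy,z),(hx,-hy,z),(-hx,-hy,z),(-hx,hy,z)]
tp=[t(37,460),t(384,452),t(386,541),t(38,549)]; sp=[s(150,440),s(632,335),s(672,388),s(188,530)]
L=B(.025,.1,.046)
st=show('stand T',[(T,a,l) for a,l in zip(tp,L)],[.41,-.31,0])
show('stand S',[(S,a,l) for a,l in zip(sp,L)],[.41,-.31,0])
L=B(.006,.042,.102)
show('wide T',[(T,t(217,482),L[0]),(T,t(369,480),L[1]),(T,t(370,494),L[2]),(T,t(217,497),L[3])],[.41,-.36,0])
show('wide S',[(S,a,l) for a,l in zip([s(430,292),s(622,246),s(633,260),s(436,304)],L)]+[(S,s(437,415),(-.006,.042,.046)),(S,s(628,362),(-.006,-.042,.046))],[.41,-.36,0])
L=B(.065,.1,.05)
show('riser T',[(T,t(60,37),L[0]),(T,t(384,47),L[1])],[.6,-.31,0])
show('riser S',[(S,s(20,78),L[0]),(S,s(408,10),L[1])],[.6,-.31,0])
L=B(.006,.042,.112)
show('fixed T',[(T,t(47,224),L[0]),(T,t(192,230),L[1])],[.55,-.26,0])
show('fixed S',[(S,a,l) for a,l in zip([s(86,122),s(276,92),s(284,101),s(92,134)],L)],[.55,-.26,0])
E
```

```text
stand T [ 0.4137 -0.3102 -0.0196]
[[0.3, 0.2], [-0.1, 0.1], [0.1, -0.2], [-0.3, -0.1]]
stand S [ 0.4128 -0.3087 -0.0529]
[[0.4, -0.1], [-2.2, -3.8], [1.7, 2.4], [-0.3, 0.1]]
wide T [ 0.4151 -0.3581 -0.0255]
[[-0.4, -0.9], [0.5, -1.1], [0.4, 1.0], [-0.4, 0.9]]
wide S [ 0.4147 -0.3564 -0.0357]
[[-1.4, -0.9], [0.5, -2.0], [1.2, -1.0], [0.1, 0.9], [-0.6, 0.9], [0.0, 0.8]]
riser T [ 0.6257 -0.32   -0.0762]
[[-0.3, -0.0], [0.3, 0.0]]
riser S [ 0.6285 -0.3204 -0.0801]
[[-0.4, 0.1], [0.5, -0.3]]
fixed T [ 0.5555 -0.2674 -0.0863]
[[-0.8, -0.1], [0.8, 0.0]]
fixed S [ 0.5557 -0.2657 -0.0928]
[[-0.8, -0.2], [0.9, -1.4], [0.8, 0.1], [-0.9, 0.8]]
```

Wide holder: about (0.4147, -0.357), yaw about -0.02. Empty slot: about (0.548, -0.36), yaw about -0.08. Starting the approach.

Emit:
{"name": "drive_tool", "arguments": {
  "rows": [
    [[-0.036, -0.034, 0], 0],
    [[-0.036, -0.034, 0], 0],
    [[-0.036, -0.034, 0], 0],
    [[-0.036, -0.034, 0], 0],
    [[-0.036, -0.034, 0], 0],
    [[-0.036, -0.034, 0], 0],
    [[-0.036, -0.034, 0], 0],
    [[-0.036, -0.034, 0], 0],
    [[-0.036, -0.034, 0], 0],
    [[-0.036, -0.034, 0], 0]
  ],
  "jaw": 0
}}

```text
t: 1.15
tool_pos: [0.4475, 0.1013, 0.3039]
tool_rot: [0.69, 3.064, 0.0]
contact_force: [0.9, 0.0, -0.6]
opening: 0.0856
grip_force: 0.0
```

Emit:
{"name": "drive_tool", "arguments": {
  "rows": [
    [[0, 0, 0], 0.143],
    [[0, 0, 0], 0.143],
    [[0, 0, 0], 0.143],
    [[0, 0, 0], 0.143],
    [[0, 0, 0], 0.143],
    [[0, 0, 0], 0.143],
    [[0, 0, 0], 0.143],
    [[0, 0, 0], 0.146]
  ]
}}

```text
t: 1.95
tool_pos: [0.4472, 0.1032, 0.3035]
tool_rot: [-2.249, -2.193, 0.001]
contact_force: [-0.4, -0.2, 0.4]
opening: 0.0855
grip_force: 0.0
```

Emit:
{"name": "drive_tool", "arguments": {
  "rows": [
    [[-0.04, -0.003, 0], 0],
    [[-0.04, -0.003, 0], 0],
    [[-0.04, -0.003, 0], 0],
    [[-0.04, -0.003, 0], 0],
    [[-0.04, -0.003, 0], 0],
    [[-0.04, -0.003, 0], 0],
    [[-0.04, -0.003, 0], 0],
    [[-0.04, -0.003, 0], 0],
    [[-0.04, -0.003, 0], 0],
    [[0, 0, 0], 0]
  ]
}}

```text
t: 2.95
tool_pos: [0.4126, -0.2597, 0.3035]
tool_rot: [-2.248, -2.194, 0.002]
contact_force: [-0.6, -0.2, 0.0]
opening: 0.0856
grip_force: 0.0
```

```bash
python3 - <<'E'
from h import *
np.set_printoptions(precision=4,suppress=True)
d=snap('wrist','w1'); print(-d['R'].T@d['t'],d['R'])
print(proj(d,[.4147,-.357,.102]),proj(d,[.548,-.36,.056]))
E
```

```text
[ 0.4139 -0.1749  0.3744] [[ 0.9997 -0.0248 -0.0002]
 [-0.0234 -0.9445  0.3278]
 [-0.0083 -0.3277 -0.9447]]
[329.5846 283.3445] [446.1006 259.9231]
```

View pics/w1.png

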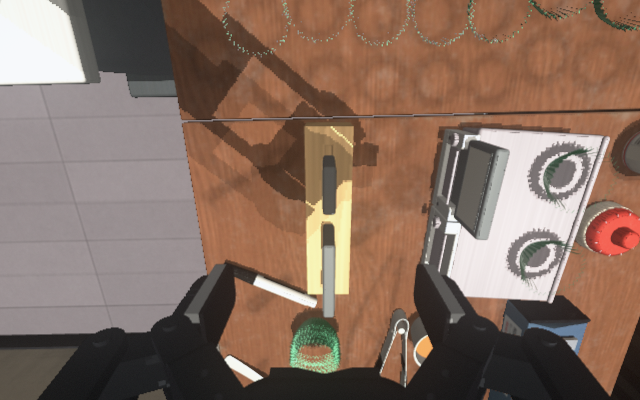

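The panel's top face spans about rows 247–317 at col 329, matching the predicted centre (329.6, 283). I'll move over it, descend and grip.

Emit:
{"name": "drive_tool", "arguments": {
  "rows": [
    [[-0.032, 0.0015, 0], 0],
    [[-0.032, 0.0015, 0], 0],
    [[-0.033, 0.0015, 0], 0],
    [[0, 0, 0.03], 0],
    [[0, 0, 0.03], 0],
    [[0, 0, 0.03], 0],
    [[0, 0, 0.03], 0],
    [[0, 0, 0.03], 0],
    [[0, 0, 0.021], 0],
    [[0, 0, 0], 0]
  ]
}}

```text
t: 4.0
tool_pos: [0.4149, -0.3502, 0.1289]
tool_rot: [-2.235, -2.196, -0.001]
contact_force: [-0.1, 0.6, -0.4]
opening: 0.0855
grip_force: 0.0
```

```bash
python3 - <<'E'
from h import *
d=snap('wrist','w2'); e=snap('scene','s2')
a=np.hstack([d['image'][150:400,200:450],e['image'][170:340,200:450].repeat(1,0)[:170][:, :]]) if 0 else None
A=cv2.resize(d['image'][150:400,200:450],(400,400)); B=cv2.resize(e['image'][120:320,220:420],(400,400)); cv2.imwrite('pics/c2.png',np.hstack([A,B]))
E
```

```text
(no output)
```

View pics/c2.png

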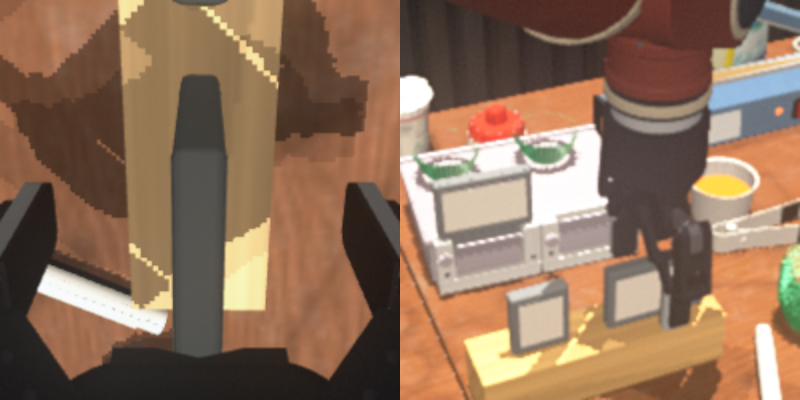

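Fingers straddle the panel. I'll measure its near end from the wrist picture: top corners (308,243.7) and (341.3,243.7).

```bash
python3 - <<'E'
from h import *
d=load('w2'); o=ctrl.get_obs(); print(o['tool_pos'],o['tool_rot'],o['t'])
f=lambda u,v:(u/1.6+199.8,v/1.6+149.8)
for p in [(173,150),(226,150),(177,345),(221,345)]: print(atz(d,*f(*p),.102))
print(atz(d,*f(180,76),.046),atz(d,*f(217,76),.046))
E
```

```text
[ 0.41654978 -0.35243368  0.13308331] [-2.24082534e+00 -2.20108559e+00 -3.25635164e-04] 4.1
[ 0.40893834 -0.31466742  0.102     ]
[ 0.4203256  -0.31484902  0.102     ]
[ 0.40806539 -0.36839965  0.102     ]
[ 0.41901869 -0.36854676  0.102     ]
[ 0.40813894 -0.31623352  0.046     ] [ 0.41999863 -0.31643194  0.046     ]
```

Emit:
{"name": "drive_tool", "arguments": {
  "rows": [
    [[-0.003, -0.001, 0], 0],
    [[0, 0, 0], 0]
  ]
}}

```text
t: 4.3
tool_pos: [0.416, -0.3572, 0.135]
tool_rot: [2.24, 2.198, -0.0]
contact_force: [-0.3, 0.1, 0.4]
opening: 0.0854
grip_force: 0.0
```

Emit:
{"name": "drive_tool", "arguments": {
  "rows": [
    [[0, 0, 0], 0],
    [[0, 0, 0], 0],
    [[0, 0, 0], 0],
    [[0, 0, 0], 0],
    [[0, 0, 0], 0],
    [[0, 0, 0], 0],
    [[0, 0, 0], 0],
    [[0, 0, 0], 0]
  ],
  "jaw": 1,
  "grip_force": 60
}}

```text
t: 5.1
tool_pos: [0.4151, -0.3562, 0.1329]
tool_rot: [-2.242, -2.2, 0.0]
contact_force: [-0.5, 0.1, 0.7]
opening: 0.0112
grip_force: 58.8
```

Emit:
{"name": "drive_tool", "arguments": {
  "rows": [
    [[0, 0, -0.01], 0],
    [[0, 0, -0.015], 0],
    [[0, 0, -0.015], 0],
    [[0, 0, -0.02], 0],
    [[0, 0, -0.02], 0],
    [[0, 0, -0.02], 0],
    [[0, 0, 0], 0],
    [[0, 0, 0], 0]
  ]
}}

```text
t: 5.9
tool_pos: [0.4154, -0.3565, 0.2341]
tool_rot: [2.241, 2.199, -0.0]
contact_force: [-0.4, -0.1, -0.2]
opening: 0.0114
grip_force: 58.7
```

```bash
python3 - <<'E'
from h import *
np.set_printoptions(precision=4,suppress=True)
ps=[]
d=snap('wrist','w3')
for i in range(5):
    e=snap('scene','s3'); o=ctrl.get_obs(); ps.append(np.r_[o['tool_pos'],o['tool_rot']*np.sign(o['tool_rot'][0])])
print(np.mean(ps,0),np.std(ps,0),o['contact_force'])
print(proj(d,[.548,-.36,.056]))
u,v=proj(d,[.548,-.36,.056]).astype(int)
print(u,v)
A=cv2.resize(d['image'][100:400,250:550],(600,600),interpolation=cv2.INTER_CUBIC); cv2.imwrite('pics/c3.png',A)
E
```

```text
[ 0.4147 -0.3558  0.2316  2.2409  2.1987  0.0002] [0.0001 0.     0.0002 0.0002 0.0002 0.    ] [ 0.1468 -0.5779 -1.4272]
[484.1122 199.7239]
484 199
```

View pics/c3.png

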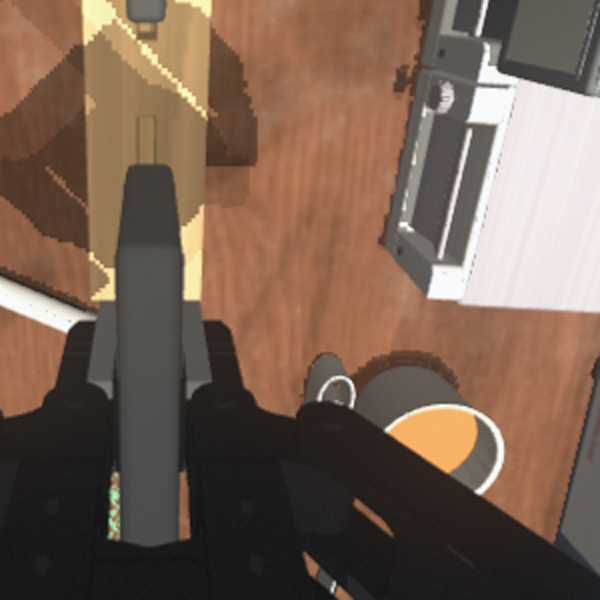

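The bay lies in crop region (390–515, 40–300): +y cheek near (485,100), -y cheek near (450,280), slot between them. I'll move closer, square to the bay, for a precise look.

Emit:
{"name": "drive_tool", "arguments": {
  "rows": [
    [[0, 0.02, 0], 0.016],
    [[0, 0.022, 0.005], 0.016],
    [[0, 0.022, 0.01], 0.016],
    [[0, 0.021, 0.01], 0.016],
    [[0, 0, 0.005], 0],
    [[0, 0, 0], 0],
    [[0, 0, 0], 0],
    [[0, 0, 0], 0]
  ]
}}

```text
t: 7.0
tool_pos: [0.4995, -0.3601, 0.2034]
tool_rot: [2.312, 2.126, -0.0]
contact_force: [-0.0, -0.4, -0.8]
opening: 0.0113
grip_force: 58.8
```

```bash
python3 - <<'E'
from h import *
np.set_printoptions(precision=5,suppress=True)
d=snap('wrist','w4'); e=snap('scene','s4'); g=snap('top','t4'); o=ctrl.get_obs(); print(o['tool_pos'],o['tool_rot'])
print(proj(d,[.548,-.36,.056]),proj(e,[.548,-.36,.056]),proj(g,[.548,-.36,.056]))
A=cv2.resize(d['image'][150:330,290:450],None,fx=3.333,fy=3.333,interpolation=cv2.INTER_CUBIC)
u,v=proj(e,[.548,-.36,.08]).astype(int); B=cv2.resize(e['image'][v-75:v+75,u-30:u+36],None,fx=4,fy=4,interpolation=cv2.INTER_CUBIC)
print(A.shape,B.shape,u-30,v-75); cv2.imwrite('pics/c4.png',np.hstack([A[:600],cv2.copyMakeBorder(B,0,max(0,A.shape[0]-B.shape[0]),0,0,0)[:A.shape[0]]])[:600])
E
```

```text
[ 0.49976 -0.36014  0.2036 ] [ 2.31151  2.12612 -0.00001]
[390.83623 206.95817] [314.76806 223.68862] [316.67442 205.86704]
(600, 533, 3) (600, 264, 3) 284 137
```

View pics/c4.png

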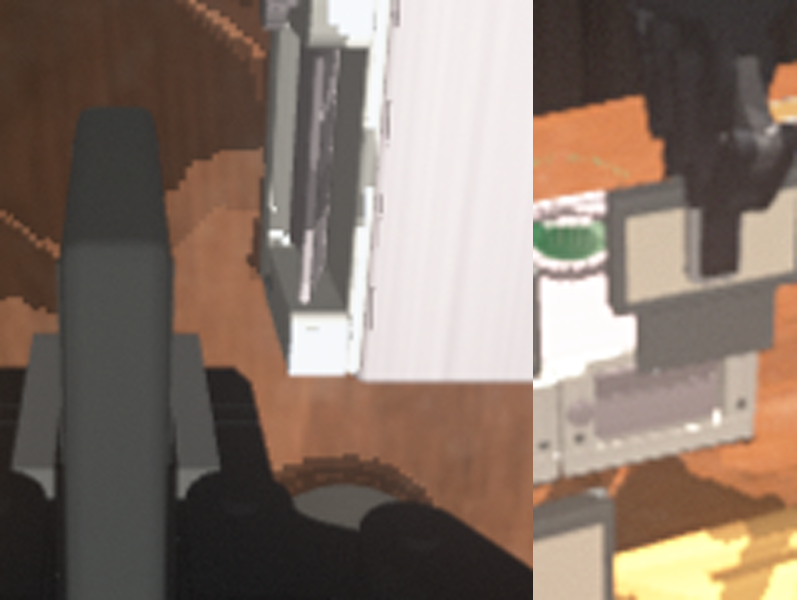

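The bay is clear in the left part: -y cheek top corners (290,315), (348,315), (345,375), (288,375); +y cheek inner edge (308–368,45); back-wall top edge (368,45)–(348,315). The held panel's near top corners are (62,243) and (172,243). Right part: tongue hanging clean below the panel.

```bash
python3 - <<'E'
from h import *
np.set_printoptions(precision=4,suppress=True)
d=load('w4'); k=600/180
f=lambda p:(p[0]/k+290-.35,p[1]/k+150-.35)
yaw=-.0836; c,s=np.cos(yaw),np.sin(yaw)
tcp=np.array([.49976,-.36014]);L=lambda X:np.array([c*(X[0]-tcp[0])+s*(X[1]-tcp[1]),-s*(X[0]-tcp[0])+c*(X[1]-tcp[1])])*1e3
print('bay local mm to TCP')
for n,p in dict(ci_f=(290,315),ci_b=(348,315),co_f=(288,376),co_b=(347,376),pi_f=(308,45),pi_b=(368,45),riser=(361,378)).items():
    print(n,L(atz(d,*f(p),.056)))
print('panel near')
zt=.2036-.0575+.028
for p in [(62,243),(172,243),(66,420),(166,420)]: print(L(atz(d,*f(p),zt)))
for p in [(80,108),(152,108)]: print(L(atz(d,*f(p),zt-.056)))
# also scene: fixed-holder estimate in same frame
print('est', L(np.array([.548,-.36])))
E
```

```text
bay local mm to TCP
ci_f [ 39.2625 -26.1959]
ci_b [ 52.601  -26.2104]
co_f [ 39.6477 -42.1143]
co_b [ 53.5078 -42.1305]
pi_f [39.6599 36.9032]
pi_b [52.283  36.8935]
riser [ 56.8374 -42.6679]
panel near
[-6.4904 42.0487]
[ 4.8364 42.0374]
[-6.4108 21.0381]
[ 4.5383 21.0246]
[-6.3586 40.6911]
[ 4.6953 40.6818]
est [48.0598  4.1677]
```

Shift needed: y about +5 mm; x between 48 and 50 mm (the estimates differ). I'll hover over the slot and compare against the fixed holder, which lies in the same line.

Emit:
{"name": "drive_tool", "arguments": {
  "rows": [
    [[0.001, 0.012, 0], 0],
    [[0.002, 0.013, 0], 0],
    [[0.002, 0.013, 0], 0],
    [[0, 0.011, 0.005], 0],
    [[0, 0, 0.005], 0],
    [[0, 0, 0], 0],
    [[0, 0, 0], 0],
    [[0, 0, 0], 0]
  ]
}}

```text
t: 7.95
tool_pos: [0.549, -0.359, 0.1928]
tool_rot: [-2.312, -2.127, 0.0]
contact_force: [0.2, 0.2, -1.0]
opening: 0.0113
grip_force: 58.8
```

```bash
python3 - <<'E'
from h import *
np.set_printoptions(precision=5,suppress=True)
d=snap('wrist','w5'); e=snap('scene','s5'); g=snap('top','t5'); o=ctrl.get_obs(); print(o['tool_pos'],o['tool_rot'],o['contact_force'])
A=cv2.resize(d['image'][70:250,260:390],None,fx=10/3,fy=10/3,interpolation=cv2.INTER_CUBIC)
B=cv2.resize(e['image'][160:260,230:330],None,fx=3.6,fy=3.6,interpolation=cv2.INTER_CUBIC)
C=cv2.resize(g['image'][175:225,245:345],None,fx=3.6,fy=3.6,interpolation=cv2.INTER_CUBIC)
R=np.vstack([B,C]); R=cv2.copyMakeBorder(R,0,600-R.shape[0],0,0,0)
cv2.imwrite('pics/c5.png',np.hstack([A,R])); print(A.shape,R.shape)
E
```

```text
[ 0.54911 -0.35914  0.19324] [ 2.31171  2.1267  -0.     ] [ 0.82964 -0.4161  -1.74552]
(600, 433, 3) (600, 360, 3)
```

View pics/c5.png

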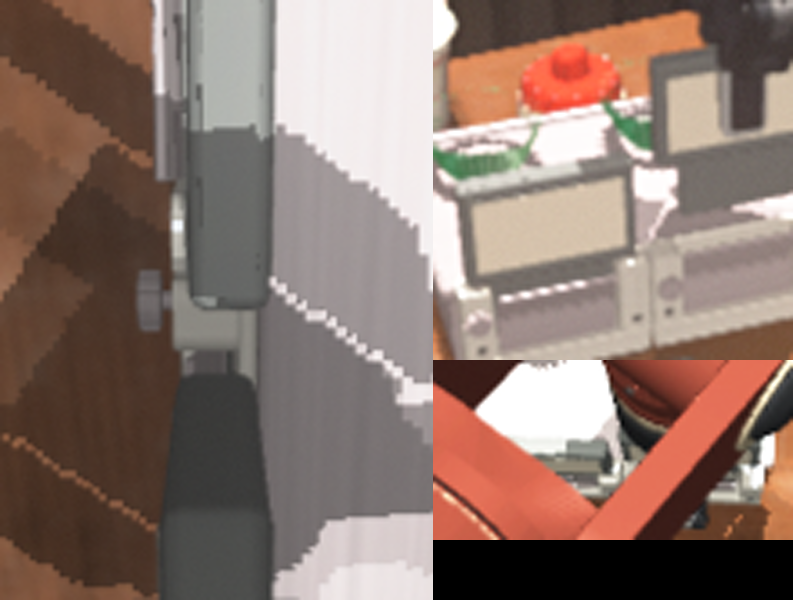

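Left part: fixed panel's far end at (191–270, 305), held panel's near top corners (160,508), (272,508) and bottom corners (180,376), (252,376), +y cheek inner edge at row 350 (172–240).

```bash
python3 - <<'E'
from h import *
np.set_printoptions(precision=4,suppress=True)
d=load('w5'); k=10/3
f=lambda p:(p[0]/k+260-.35,p[1]/k+70-.35)
tcp=np.array([.54911,-.35914]); yaw=2*np.arctan2(2.1267,2.31171)-np.pi/2; print(yaw)
c,s=np.cos(yaw),np.sin(yaw)
L=lambda X:np.array([c*(X[0]-tcp[0])+s*(X[1]-tcp[1]),-s*(X[0]-tcp[0])+c*(X[1]-tcp[1])])*1e3
print('fixed')
for p in [(191,303),(270,303),(190,150),(272,150),(189,20),(272,20)]: print(L(atz(d,*f(p),.112)))
print('cheek')
for p in [(172,350),(240,350),(257,350)]: print(L(atz(d,*f(p),.056)))
zt=.1932-.0576+.028
print('held')
for p in [(160,508),(272,508)]: print(L(atz(d,*f(p),zt)))
for p in [(180,376),(252,376)]: print(L(atz(d,*f(p),zt-.056)))
for p in [(186,350),(232,350)]: print('tongue?',L(atz(d,*f(p),zt-.07)))
E
```

```text
-0.08331945777587912
fixed
[-4.447  52.9309]
[ 7.0664 52.9229]
[-4.4108 74.4953]
[ 6.9919 74.488 ]
[-4.4027 91.3225]
[ 6.7063 91.3159]
cheek
[-9.6612 31.5452]
[ 4.1093 31.5353]
[ 7.5521 31.5329]
held
[-6.6202 42.3924]
[ 4.8933 42.3833]
[-6.3287 40.6533]
[ 4.7219 40.6453]
tongue? [-5.7637 41.1726]
tongue? [ 1.8656 41.1671]
```

```bash
python3 - <<'E'
from h import *
np.set_printoptions(precision=4,suppress=True)
d=load('s5')
f=lambda p:((p[0]-433)/3.6+230-.36,p[1]/3.6+160-.36)
tcp=np.array([.54911,-.35914]); yaw=-.0833
c,s=np.cos(yaw),np.sin(yaw)
L=lambda X:np.array([c*(X[0]-tcp[0])+s*(X[1]-tcp[1]),-s*(X[0]-tcp[0])+c*(X[1]-tcp[1])])*1e3
for p,z in [((477,280),.056),((633,248),.056),((465,194),.112),((632,170),.112),((665,162),.1076),((655,66),.1636)]: print(p,z,L(atz(d,*f(p),z)))
E
```

```text
(477, 280) 0.056 [  1.4498 130.0392]
(633, 248) 0.056 [ 2.0362 52.8632]
(465, 194) 0.112 [ -6.5186 132.6996]
(632, 170) 0.112 [-12.1561  55.6449]
(665, 162) 0.1076 [-4.4995 37.4553]
(655, 66) 0.1636 [-8.6054 42.2097]
```

I trust the wrist comparison, since both panels are in one view. Home is +2.1 mm in x, so I'll enter at +1.0 mm x and +0.8 mm y, then descend while watching force.

Emit:
{"name": "drive_tool", "arguments": {
  "rows": [
    [[0.0008, 0.001, 0], 0],
    [[0, 0, 0.005], 0],
    [[0, 0, 0.005], 0],
    [[0, 0, 0.005], 0],
    [[0, 0, 0.004], 0],
    [[0, 0, 0.003], 0],
    [[0, 0, 0.003], 0],
    [[0, 0, 0], 0]
  ]
}}

```text
t: 8.9
tool_pos: [0.5501, -0.3581, 0.1672]
tool_rot: [-2.311, -2.127, 0.0]
contact_force: [0.9, -0.0, -0.8]
opening: 0.0114
grip_force: 58.8
```

Emit:
{"name": "drive_tool", "arguments": {
  "rows": [
    [[0, 0, 0.002], 0],
    [[0, 0, 0.002], 0],
    [[0, 0, 0.002], 0],
    [[0, 0, 0], 0],
    [[0, 0, 0], 0]
  ]
}}

```text
t: 9.4
tool_pos: [0.5505, -0.3583, 0.162]
tool_rot: [2.312, 2.127, 0.0]
contact_force: [0.7, 0.1, -1.1]
opening: 0.0115
grip_force: 58.8
```

The toe is 13 mm below the mouth with no force, so it is in the slot. Continuing.

Emit:
{"name": "drive_tool", "arguments": {
  "rows": [
    [[0, 0, 0.003], 0],
    [[0, 0, 0.003], 0],
    [[0, 0, 0], 0],
    [[0, 0, 0], 0]
  ]
}}

```text
t: 9.8
tool_pos: [0.5507, -0.3585, 0.1561]
tool_rot: [2.311, 2.127, 0.0]
contact_force: [2.7, -1.3, -0.3]
opening: 0.0114
grip_force: 59.0
```

Emit:
{"name": "drive_tool", "arguments": {
  "rows": [
    [[0, 0, 0.003], 0],
    [[0, 0, 0.003], 0],
    [[0, 0, 0], 0],
    [[0, 0, 0], 0]
  ]
}}

```text
t: 10.2
tool_pos: [0.5507, -0.3584, 0.15]
tool_rot: [2.311, 2.127, 0.001]
contact_force: [1.6, -0.6, 1.4]
opening: 0.0114
grip_force: 59.1
```

Emit:
{"name": "drive_tool", "arguments": {
  "rows": [
    [[0, 0, 0.002], 0],
    [[0, 0, 0.002], 0],
    [[0, 0, 0], 0],
    [[0, 0, 0], 0]
  ]
}}

```text
t: 10.6
tool_pos: [0.5506, -0.3583, 0.1459]
tool_rot: [2.311, 2.127, 0.001]
contact_force: [3.9, -0.3, 1.1]
opening: 0.0117
grip_force: 59.1
```

Emit:
{"name": "drive_tool", "arguments": {
  "rows": [
    [[0, 0, 0.001], 0],
    [[0, 0, 0.001], 0],
    [[0, 0, 0], 0],
    [[0, 0, 0], 0],
    [[0, 0, 0], 0]
  ]
}}

```text
t: 11.1
tool_pos: [0.5507, -0.3583, 0.1446]
tool_rot: [2.311, 2.127, 0.001]
contact_force: [2.3, 0.8, 4.5]
opening: 0.0109
grip_force: 59.9
```

Emit:
{"name": "drive_tool", "arguments": {
  "rows": [
    [[0, 0, 0.001], 0],
    [[0, 0, 0], 0],
    [[0, 0, 0], 0],
    [[0, 0, 0], 0]
  ]
}}

```text
t: 11.5
tool_pos: [0.5507, -0.3583, 0.1438]
tool_rot: [2.311, 2.127, 0.001]
contact_force: [2.4, 1.0, 6.0]
opening: 0.0112
grip_force: 60.0
```

Emit:
{"name": "drive_tool", "arguments": {
  "rows": [
    [[0, 0, 0.001], 0],
    [[0, 0, 0], 0],
    [[0, 0, 0], 0],
    [[0, 0, 0], 0]
  ]
}}

```text
t: 11.9
tool_pos: [0.5507, -0.3584, 0.1431]
tool_rot: [2.311, 2.127, 0.001]
contact_force: [2.4, 1.6, 6.9]
opening: 0.0113
grip_force: 60.2
```

Emit:
{"name": "drive_tool", "arguments": {
  "rows": [
    [[0, 0, 0.001], 0],
    [[0, 0, 0], 0],
    [[0, 0, 0], 0],
    [[0, 0, 0], 0]
  ]
}}

```text
t: 12.3
tool_pos: [0.5508, -0.3584, 0.1429]
tool_rot: [2.311, 2.127, 0.0]
contact_force: [-0.3, 2.2, 10.2]
opening: 0.0113
grip_force: 60.6
```

Emit:
{"name": "drive_tool", "arguments": {
  "rows": [
    [[0, 0, 0.001], 0],
    [[0, 0, 0], 0],
    [[0, 0, 0], 0],
    [[0, 0, 0], 0]
  ]
}}

```text
t: 12.7
tool_pos: [0.5509, -0.3584, 0.1428]
tool_rot: [2.311, 2.127, 0.0]
contact_force: [-0.4, 2.9, 14.5]
opening: 0.0112
grip_force: 61.1
```

Emit:
{"name": "drive_tool", "arguments": {
  "rows": [
    [[0, 0, 0.001], 0],
    [[0, 0, 0.001], 0],
    [[0, 0, 0], 0],
    [[0, 0, 0], 0],
    [[0, 0, 0], 0]
  ]
}}

```text
t: 13.2
tool_pos: [0.551, -0.3584, 0.1428]
tool_rot: [2.311, 2.128, -0.0]
contact_force: [-4.6, 5.3, 23.1]
opening: 0.0115
grip_force: 62.5
```

```bash
python3 - <<'E'
from h import *
d=snap('wrist','w6'); e=snap('scene','s6'); o=ctrl.get_obs(); print(o['tool_pos'],o['tool_rot'],o['contact_force'],o['wrist_torque'],o['t'])
A=cv2.resize(d['image'][70:250,260:390],None,fx=10/3,fy=10/3,interpolation=cv2.INTER_CUBIC)
B=cv2.resize(e['image'][190:270,240:360],None,fx=3,fy=3,interpolation=cv2.INTER_CUBIC)
B0=cv2.resize(e['image'][195:255,285:345],None,fx=6,fy=6,interpolation=cv2.INTER_CUBIC)
R=np.vstack([B,B0]); print(R.shape)
cv2.imwrite('pics/c6.png',np.hstack([A,R]))
E
```

```text
[ 0.551011   -0.35842513  0.14277568] [ 2.31116273e+00  2.12775736e+00 -8.34658874e-05] [-5.08066068  6.52243017 22.67468323] [ 1.13885383  0.93575917 -0.06746375] 13.3
(600, 360, 3)
```

View pics/c6.png

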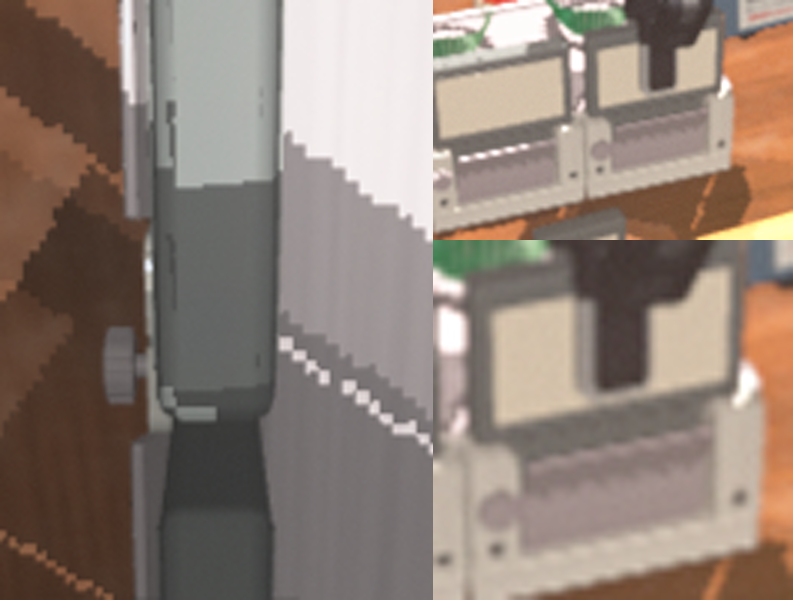

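Both panels are in line and at the same height, with both shoulders on the cheeks. Height stopped at 0.1428 m while the force rose from 10 to 23 N, so the holder is on its stop and still gripped. Handing in.

```bash
python3 -c "
from station import ctrl
print(ctrl.finish_job())"
```

```text
the job is handed in; nothing more can be done
None
```

The wide holder is in the empty bay behind the lip and appears fully home. I handed the job in with it still gripped and pressed on its stop at about 23 N after 13 s; the hand-in returned no verdict.

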